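# Refit the roller of a bar-support stand

## Robot

A 7-joint arm with a two-finger parallel gripper is mounted at the origin on the work surface. World frame = base frame: x ahead of the robot, y to its left, z up, the work surface at z = 0. Lengths are in m, angles in rad, forces in N, time in s.
With the tool pointing down it reaches from about 0.425 to 0.875 m from the base axis. Payload 4.7 kg.
Tool frame: the origin (TCP) lies midway between the tips of the shut fingers; the grasp point (between the pads) lies ctrl.grasp_offset behind it (ctrl.grasp_offset is the distance from the TCP to the grasp point, in m); z points along the fingers, y is the line along which they close (so a half turn about z gives the same grasp; the last joint's range is limited). The gripper opens to 87 mm and grips with 3 to 60 N. Pads are 19 mm wide; open, the fingers measure 117 mm over their backs; the gripper's body (75 mm by 190 mm) begins 51 mm behind the grasp point.
Start: joints at [1.213, 0.321, -0.07, 1.45, 0.023, 1.371, -0.057], TCP at [0.236, -0.606, 0.223] pointing down, gripper open.
Joint ranges: [-2.86, 2.86], [-0.3, 2.09], [-1.38, 1.24], [0.06, 2.45], [-1.56, 4.7], [0.09, 2.05], [-2.69, 2.69]. Speed limits (rad/s): [2.57, 2.57, 3.14, 3.14, 3.14, 3.14, 3.14].

## Interface

Orientations are given as a rotation vector (axis times angle).
In Python, from bench import ctrl gives the robot as it stands. The module is installed in compiled form; this text tells all that it offers.
- The arm moves only by the tool jog_arm, never from a script. Its argument "moves" is one flat list of numbers, 7 for each row, row after row: the shift along the tool's x, y, z in units of 30 cm (1.0 is 30 cm), then the turn, a rotation vector about the tool's x, y, z in units of 60 degrees (1.0 is 60 degrees), then the gripper's target within -1 to 1 (fully open at 1, half-way at 0, shut at -1). In form: [x, y, z, wx, wy, wz, fingers, x, y, z, wx, wy, wz, fingers, ...]. A call has exactly 8 rows; each row is the pose to reach, as a shift and turn from the pose commanded when the call began, along the tool's axes at that moment; what a row does not reach only later rows make up. A row lasts 1/8 s, in which the tool goes at most 62.5 mm and 10.7 degrees, less where a joint would pass 70% of its speed; a pose out of reach is approached as far as the arm can. A call with a number of a shift or a turn outside -1 to 1 is refused whole. A call with a gripper value outside its range is refused whole. The fingers move at their own pace and stop on an object; "newtons" is the grip in N (left out, the last holds). Time passes only in rows, so rows that repeat a pose let the fingers close, or fill a call up. It gives the time, the measured TCP pose, the force, the opening and the grip force at its end, in the units of the state.
- ctrl.get_state(): the state, without advancing time (a new reading comes with each control period).
- ctrl.get_image(name): name is "scene" or "top" or "wrist"; returns a dict with "pixels" (384x512x3 uint8, red, green, blue), "fx", "fy", "cx", "cy" (pixels), "xyz" and "rotation" of the camera in the world; the wrist camera has in their place "tool_from_camera" (4x4, takes a point from camera to tool coordinates, whose origin is the TCP and whose axes are the flange's). Camera axes: x right, y up, looking along -z (the intrinsics and any distortion apply to the point x, -y, -z); pixel columns grow to the right and rows downward; lengths in m; the calibration is good to about 2 mm. A picture is of the moment at which its call begins: read the wrist's pose just before it. There is no depth.
- ctrl.close_job(): hands the job in; it is judged then, once.
The state is a dict: "time": time; "joint_positions": joint angles; "qd": joint speeds; "joint_torque": joint torques, N m; "position": TCP position; "tool_rot": TCP orientation; "ft_force": force on the tool from outside, world axes, zero at the start; "torque": the same for the moment, N m; "grip_width": opening from 0.0 (shut) to 1.0 (fully open); "grip_force": force on a finger pad.
Only numpy, scipy, OpenCV 4.12 (cv2) and the standard library are available. Lean on these libraries where they do the work, as an engineer would, in place of code of your own. Each camera call takes 0.05 s, during which the arm holds its last target. There are 200 camera calls.

## Task

Put the bar-support stand back together: push the orange roller along its track until it drops into its seat between the side plates, then slide the steel axle out of its trough through the near plate, the roller and the far plate until it is fully home against the end stop. Then push the red keeper fully closed behind the axle, and leave the other things on the bench where they are.

Things in the scene. Friction and masses are not known exactly. Their poses are not given: they have to be found in the camera images.
- stand: Green bar-support roller stand, bolted down. Origin on the bench below the middle of the roller's seat; x runs along the roller track to the back stop (away from the robot), y from the far side plate (-y) along the bore line to the open end of the V-trough (+y). Base plate 8 mm thick, x -135 to 80, y -100 to 245 mm. All 'stand' numbers below are in this frame, mm.
- seat (a point): Middle of the roller's seat, on the bore line (stand x 0, y 0, z 50). The flat track (top at z 20, y -49 to 49, x -128 to 46) has a 24 mm gap across it at x -12 to 12; the roller drops 2 mm into it and its bore then lies on the bore line. Back stop at x 36, up to z 48; lip at x -128 to -122, up to z 26; side rails at y +-50 to 56 up to z 36, x -128 to -45.
- near_bore (a point): Centre of the 27 mm through hole in the outer face of the near side plate (stand x 0, y 62, z 50). Both side plates are 12 mm thick (y 50 to 62, y -62 to -50), x -45 to 45, top at z 76, with the same hole. Outside the far plate a black end stop (up to z 70) stops the axle's nose at y -80.
- trough (a point): Middle of the V-trough on the bore line (stand x 0, y 160, z 50). The trough runs over y 85 to 235, its upper edges at z 46, x within 18 of the middle; it carries the axle with its centre at z 50, on the line of the holes.
- roller: Orange roller, 64 mm diameter, 92 mm long, bore 29 mm, 0.3 kg; lies across the track with its axis along its own y. Origin at its centre, on its axis (50 mm above the bench when seated). It rolls when pushed and stays where it is left; it starts 60 to 85 mm short of its seat, on the robot's side of it.
- axle: Steel axle, 24 mm diameter, 145 mm long, about 0.35 kg, lying in the V-trough. Origin at its middle, its y along the axle, pointing to the rear end; its nose (-y) has a 10 mm taper. It starts outside the side plates.
- axle_rear (a point): Centre of the axle's flat rear end (blue band), the end to push on, 72.5 mm from the axle's middle. When the nose is against the end stop this point is at stand y 65 mm, 3 mm proud of the outer face of the near side plate. Above the trough's edges (z 46 mm) nothing obstructs a push.
- keeper (a joint): Steel keeper bar sliding along stand +x over the outer face of the near side plate, in m: 0 = open (tip 33 mm short of the bore line), 0.055 = closed, behind the axle's rear end, tip 22 mm past the bore line. The bar is at stand y 69 to 75, z 42 to 58 mm, so it passes only when the axle is fully home. Needs about 3 N, stays where left; starts open within 6 mm.
- keeper_knob (a point): Middle of the face to push on the keeper's red knob (the face that looks to stand -x). The knob is 16 mm (x) by 28 mm (y), z 57 to 87 mm above the bench; at joint 0 this point is at stand x -90, y 90, z 72 mm.
- wrench: open-ended steel wrench lying flat on the stand's base plate beside the trough, 150 mm long; a bystander, to be left where it is
- screwdriver: screwdriver with yellow handle, lying, 200 mm long; a bystander, to be left where it is
- paint_tin: steel can with a blue band, 90 mm diameter, 110 mm tall; a bystander, to be left where it is, origin on its underside
- nut_jar: amber jar with black lid, 70 mm diameter, 90 mm tall; a bystander, to be left where it is, origin on its underside
- offcut: pale wooden offcut 40 x 120 x 30 mm (x, y, z); a bystander, to be left where it is, origin on its underside
- mug: white mug, 80 mm diameter, 90 mm tall; a bystander, to be left where it is, origin on its underside
Mind the look-alikes: they are no part of the job. Of the things like the axle, leave any that is purple; of the rest the larger one is meant. There is more than one size of the roller; the job needs the larger.

How it is judged:
By the outcome, as a careful person would: the job done as asked, in the order asked, and still so for the second after the job is handed in, with the robot touching nothing.
It also fails if it takes over 64 s, if anything falls off the work surface, if the arm or the gripper's body presses on something with over 40 N, if the wrist force passes 120 N, or if a joint passes its speed limit or range.

## Working session

There is one attempt and no reset: what is moved stays moved. The work goes in short steps, Python scripts to look and compute and a tool call to move; the robot and the scene stay as the last step left them, time stands still between calls to the robot, and variables do not carry over. Pictures are saved under pics/ and viewed, at most 10 in all, crops included, and the job is handed in when it is done.

Besides the shell and the picture viewer there is one more tool, called after "Emit:" as a command line: name --argument value ..., lists and objects as JSON in quotes. jog_arm: Moves the arm, as the interface text tells. Its arguments: {"type":"object","properties":{"moves":{"type":"array"},"newtons":{"type":"number"}},"required":["moves"]}

```bash
mkdir -p pics; python3 - <<'E'
from bench import ctrl
import cv2,numpy as np
s=ctrl.get_state()
print({k:np.round(v,3) for k,v in s.items()}, ctrl.grasp_offset)
for n in ["scene","top"]:
    d=ctrl.get_image(n); np.save(f"pics/{n}.npy",d,allow_pickle=True)
    cv2.imwrite(f"pics/{n}.png",cv2.resize(d["pixels"][:,:,::-1],(800,600)))
    print(n,{k:np.round(v,4).tolist() for k,v in d.items() if k!="pixels"})
E
```

```text
{'time': np.float64(0.0), 'joint_positions': array([ 1.213,  0.322, -0.07 ,  1.452,  0.023,  1.371, -0.057]), 'qd': array([-0.   , -0.001,  0.   ,  0.001, -0.001,  0.001,  0.002]), 'joint_torque': array([ 0.0000e+00, -4.9129e+01, -4.0400e-01, -3.1253e+01, -6.4000e-02,
        4.4000e-02,  0.0000e+00]), 'position': array([ 0.236, -0.605,  0.221]), 'tool_rot': array([-3.086e+00, -5.800e-01,  1.000e-03]), 'ft_force': array([ 0.638, -0.364,  0.061]), 'torque': array([-0.028, -0.01 , -0.002]), 'grip_force': np.float64(0.0), 'grip_width': np.float64(0.997)} 0.0187
scene {'fx': 419.0795, 'fy': 419.0795, 'cx': 259.3614, 'cy': 192.6582, 'xyz': [1.335, 0.0701, 0.8029], 'rotation': [0.6043, 0.6388, 1.5386]}
top {'fx': 486.054, 'fy': 486.054, 'cx': 262.4168, 'cy': 190.6249, 'xyz': [0.3459, 0.0601, 1.415], 'rotation': [0.1554, -0.1486, -1.5865]}
```

View pics/scene.png

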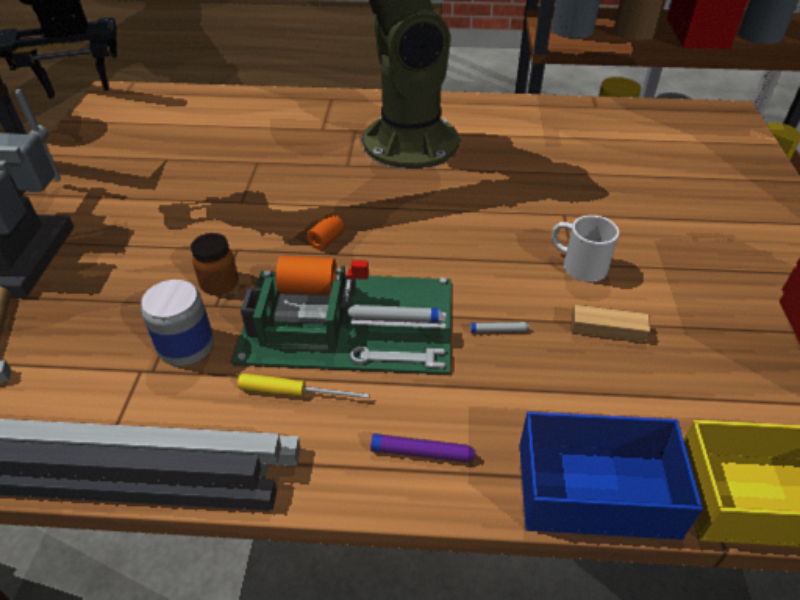

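View pics/top.png

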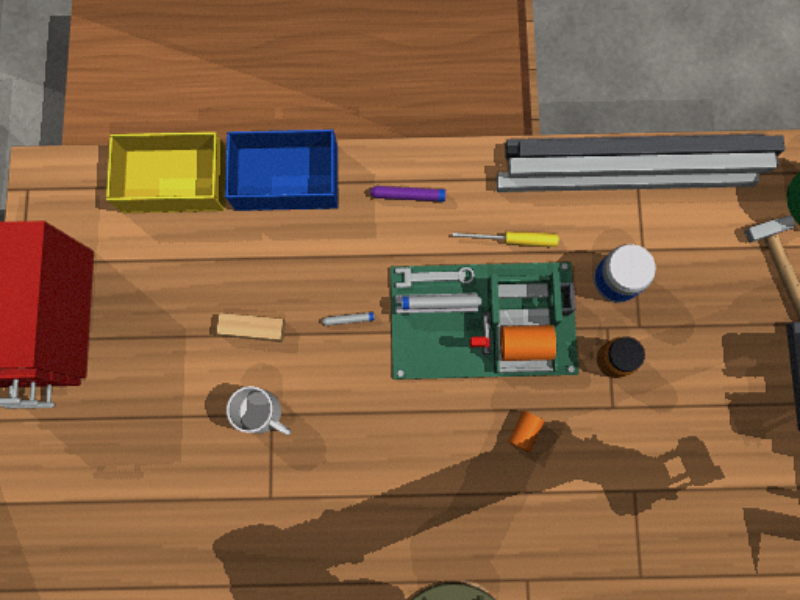

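Candidates in the top view (800 px scale). Orange rollers: the large one on the track at (528,343) and a small one on the bench at (528,430). Axles: grey in the trough at (437,303), small grey at (347,319), purple at (408,194). I choose the large roller on the track and the grey axle in the trough. Next I check both in a close crop.

```bash
python3 - <<'E'
import cv2,numpy as np
d=np.load("pics/top.npy",allow_pickle=True).item()["pixels"][160:250,245:377,::-1]
cv2.imwrite("pics/c1.png",cv2.resize(d,None,fx=6,fy=6,interpolation=cv2.INTER_CUBIC))
d=np.load("pics/scene.npy",allow_pickle=True).item()["pixels"][155:245,145:297,::-1]
cv2.imwrite("pics/c2.png",cv2.resize(d,None,fx=5,fy=5,interpolation=cv2.INTER_CUBIC))
E
```

```text
(no output)
```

View pics/c1.png

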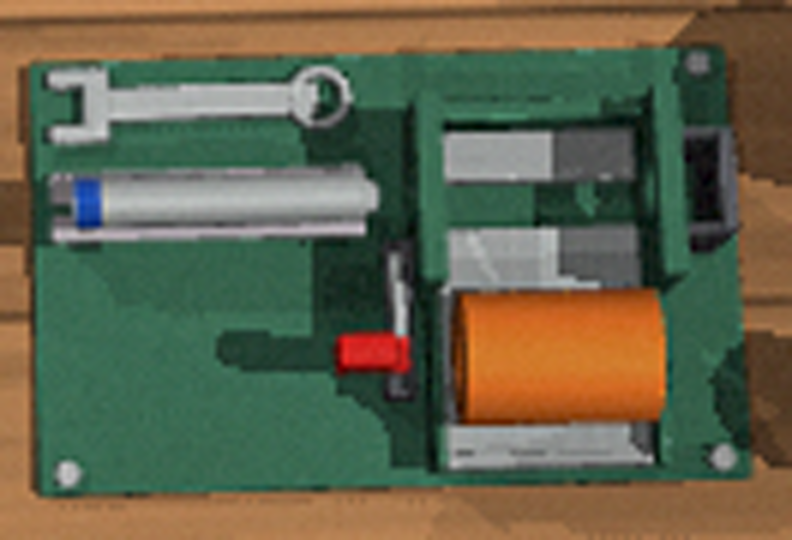

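View pics/c2.png

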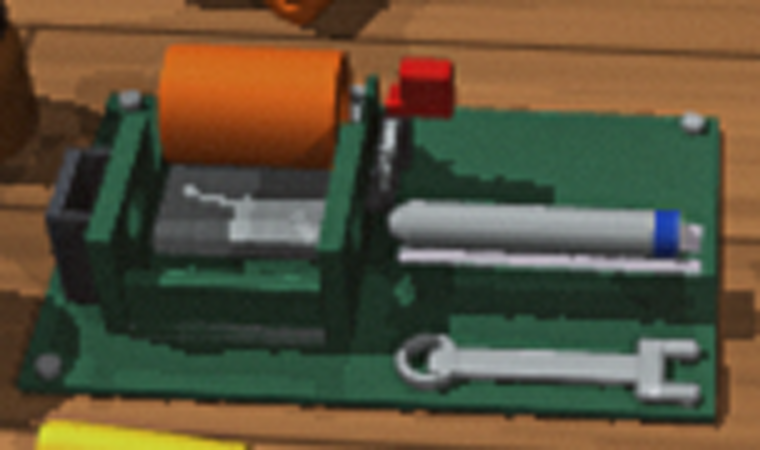

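The crops confirm the choice. In c1 the large orange roller is on the track with its middle at (562,356). The grey axle lies in the trough with its rear blue band at (78,203), and the red knob is at (372,352).

```bash
cat > h.py <<'E'
import numpy as np,cv2
from scipy.spatial.transform import Rotation as R
from scipy.optimize import least_squares
def cam(n):
    d=np.load(f"pics/{n}.npy",allow_pickle=True).item()
    return d, R.from_rotvec(d["rotation"]).as_matrix(), np.array(d["xyz"])
def proj(n,P):
    d,M,t=cam(n); q=(np.atleast_2d(P)-t)@M
    return np.c_[d["cx"]-d["fx"]*q[:,0]/q[:,2], d["cy"]+d["fy"]*q[:,1]/q[:,2]]
def ray(n,uv,z):
    d,M,t=cam(n); v=M@np.array([(uv[0]-d["cx"])/d["fx"],-(uv[1]-d["cy"])/d["fy"],-1]); return t+v*(z-t[2])/v[2]
c1=lambda u,v:((u+.5)/6-.5+245,(v+.5)/6-.5+160)
c2=lambda u,v:((u+.5)/5-.5+145,(v+.5)/5-.5+155)
def W(p,P):
    c,s=np.cos(p[2]),np.sin(p[2]); P=np.atleast_2d(P)/1000.
    return np.c_[p[0]+c*P[:,0]-s*P[:,1],p[1]+s*P[:,0]+c*P[:,1],P[:,2]]
E
cat > fit.py <<'E'
from h import *
A=[((80,245,8),c1(32,64)),((80,-100,8),c1(722,46)),((-135,-100,8),c1(750,478)),((-135,245,8),c1(40,492)),((-18,235,46),c1(52,239)),((-18,85,46),c1(366,236))]
B=[((-135,245,8),c2(718,118)),((80,245,8),c2(718,422)),((80,-100,8),c2(20,390)),((45,62,76),c2(325,250)),((45,-62,76),c2(90,240))]
f=lambda p:np.r_[(proj("top",W(p,[a for a,_ in A]))-[b for _,b in A]).ravel(),(proj("scene",W(p,[a for a,_ in B]))-[b for _,b in B]).ravel()]
r=least_squares(f,[.6,.05,0],loss="soft_l1"); p=r.x
print(p.round(4),np.degrees(p[2]).round(2)); print(f(p).reshape(-1,2).round(1).tolist())
c,s=np.cos(p[2]),np.sin(p[2])
def S(P): d=P-[p[0],p[1],0]; return (1000*np.array([c*d[0]+s*d[1],-s*d[0]+c*d[1],d[2]])).round(1)
np.save("p.npy",p)
print("roller",S(ray("top",c1(562,356),.052)))
print("axle rear",S(ray("top",c1(77,203),.052)),S(ray("scene",c2(681,232),.052)))
print("nose",S(ray("top",c1(379,197),.05)))
print("knob top -x,+y / -x,-y:",S(ray("top",c1(338,372),.087)),S(ray("top",c1(409,371),.087)))
print("knob scene top corners",S(ray("scene",c2(401,58),.087)),S(ray("scene",c2(452,60),.087)))
print("W seat,rear near", W(p,[[0,0,50],[0,160,50],[-90,90,72]]).round(4).tolist())
for n,z,u in [("tin",.11,(632,264)),("jar",.09,(626,352)),("mug",.09,(250,405))]: print(n,S(ray("top",(u[0]/1.5625,u[1]/1.5625),z)))
E
python3 fit.py
```

```text
[ 0.6068 -0.1439  0.0026] 0.15
[[-0.7, -0.9], [0.3, -0.7], [0.3, -0.4], [-0.7, 0.2], [-0.4, 0.1], [-0.3, -0.7], [0.2, -0.6], [-0.5, -1.4], [-1.2, -1.5], [3.0, 0.0], [-1.2, -0.2]]
roller [-80.5  -4.9  52. ]
axle rear [ -1.7 221.6  52. ] [-1.000e-01  2.249e+02  5.200e+01]
nose [-1.9 77.8 50. ]
knob top -x,+y / -x,-y: [-90.  103.3  87. ] [-90.3  70.8  87. ]
knob scene top corners [-82.8  76.9  87. ] [-82.9 103.4  87. ]
W seat,rear near [[0.6068, -0.1439, 0.05], [0.6064, 0.0161, 0.05], [0.5166, -0.0541, 0.072]]
tin [  46.  -185.6  110. ]
jar [-107.1 -168.6   90. ]
mug [-183.7  488.6   90. ]
```

```bash
cat > go.py <<'E'
import sys; from h import *; from bench import ctrl
# usage: go.py x y z (stand frame mm, z above bench) [axis yaw deg]: units from current pose
p=np.load("p.npy"); s=ctrl.get_state(); t=np.array(s["position"]); Rt=R.from_rotvec(s["tool_rot"])
c,sn=np.cos(p[2]),np.sin(p[2]); d=t-[p[0],p[1],0]
print("stand TCP",(1000*np.array([c*d[0]+sn*d[1],-sn*d[0]+c*d[1],d[2]])).round(1),"F",np.round(s["ft_force"],1),"t",round(s["time"],2),"grip",round(s["grip_width"],2))
des=R.from_euler("z",p[2])*R.from_rotvec([np.pi,0,0])
v=[float(a) for a in sys.argv[1:]]
for i in range(0,len(v),3):
    print(v[i:i+3],np.round(Rt.inv().apply(W(p,[v[i:i+3]])[0]-t)/.3,3),np.round((Rt.inv()*des).as_rotvec()/(np.pi/3),3))
E
python3 go.py -270 -300 200 -150 0 200
```

```text
stand TCP [-372.1 -460.2  221.6] F [-0.  -0.  -0.2] t 0.1 grip 1.0
[-270.0, -300.0, 200.0] [ 0.51  -0.375  0.073] [-0.002  0.     0.353]
[-150.0, 0.0, 200.0] [ 1.244 -1.163  0.074] [-0.002  0.     0.353]
```

Emit:
jog_arm --moves '[0.11,-0.1,0.01,0,0,0.09,-1,0.22,-0.2,0.02,0,0,0.18,-1,0.33,-0.31,0.03,0,0,0.27,-1,0.45,-0.42,0.04,0,0,0.353,-1,0.57,-0.53,0.05,0,0,0.353,-1,0.68,-0.64,0.06,0,0,0.353,-1,0.8,-0.75,0.07,0,0,0.353,-1,0.92,-0.86,0.07,0,0,0.353,-1]'

```text
time: 1.1
position: [0.3997, -0.2633, 0.201]
tool_rot: [-3.141, -0.003, 0.001]
ft_force: [1.0, 0.8, 0.5]
grip_width: 0.171
grip_force: 0.0
```

```bash
python3 go.py -150 -3 200 -146 -3 52
```

```text
stand TCP [-207.5 -118.8  201. ] F [1.  0.8 0.5] t 1.1 grip 0.17
[-150.0, -3.0, 200.0] [ 0.191 -0.386  0.003] [-0.     0.001 -0.001]
[-146.0, -3.0, 52.0] [ 0.205 -0.386  0.497] [-0.     0.001 -0.001]
```

Emit:
jog_arm --moves '[0.1,-0.2,0,0,0,0,-1,0.2,-0.38,0,0,0,0,-1,0.2,-0.38,0.1,0,0,0,-1,0.2,-0.38,0.2,0,0,0,-1,0.2,-0.38,0.3,0,0,0,-1,0.2,-0.38,0.3,0,0,0,-1,0.2,-0.38,0.3,0,0,0,-1,0.2,-0.38,0.3,0,0,0,-1]'

```text
time: 2.1
position: [0.4603, -0.1513, 0.113]
tool_rot: [3.14, 0.003, 0.004]
ft_force: [0.2, 0.2, -0.4]
grip_width: 0.005
grip_force: 0.0
```

```bash
python3 go.py -146 -3 52; python3 - <<'E'
from bench import ctrl
import cv2
d=ctrl.get_image("wrist")["pixels"][:,:,::-1]; e=ctrl.get_image("scene")["pixels"][140:250,130:300,::-1]
e=cv2.resize(e,(400,300)); cv2.imwrite("pics/w1.png",cv2.hconcat([cv2.resize(d,(400,300)),e]))
E
```

```text
stand TCP [-146.5   -7.   113. ] F [ 0.2  0.2 -0.4] t 2.1 grip 0.0
[-146.0, -3.0, 52.0] [ 0.001 -0.013  0.203] [ 0.001 -0.002 -0.001]
```

View pics/w1.png

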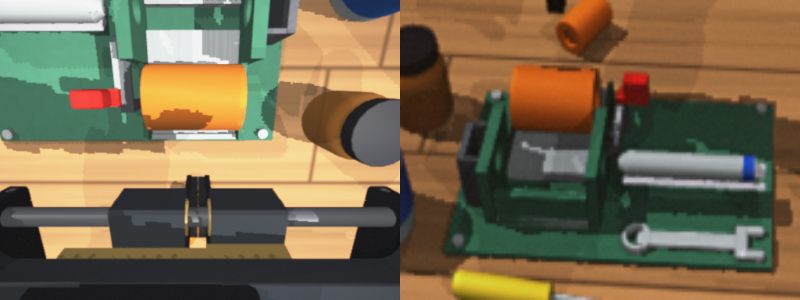

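The wrist view shows the roller middle at (194,97) lined up with the shut fingers at (198,180). I'll descend and push.

Emit:
jog_arm --moves '[0,-0.01,0.1,0,0,0,-1,0,-0.01,0.2,0,0,0,-1,0.05,-0.01,0.2,0,0,0,-1,0.1,-0.01,0.2,0,0,0,-1,0.14,-0.01,0.2,0,0,0,-1,0.18,-0.01,0.2,0,0,0,-1,0.22,-0.01,0.2,0,0,0,-1,0.25,-0.01,0.2,0,0,0,-1]'

```text
time: 3.2
position: [0.5353, -0.1476, 0.0517]
tool_rot: [3.142, 0.004, 0.001]
ft_force: [-0.9, 0.8, -1.2]
grip_width: 0.001
grip_force: 0.0
```

```bash
python3 go.py -41 -3 52
```

```text
stand TCP [-71.5  -3.5  51.7] F [-0.9  0.8 -1.2] t 3.2 grip 0.0
[-41.0, -3.0, 52.0] [ 0.102 -0.002 -0.001] [ 0. -0. -0.]
```

Emit:
jog_arm --moves '[0.02,0,0,0,0,0,-1,0.04,0,0,0,0,0,-1,0.055,0,0,0,0,0,-1,0.07,0,0,0,0,0,-1,0.08,0,0,0,0,0,-1,0.09,0,0,0,0,0,-1,0.095,0,0,0,0,0,-1,0.1,0,0,0,0,0,-1]'

```text
time: 4.2
position: [0.5643, -0.1476, 0.0516]
tool_rot: [3.141, 0.003, -0.0]
ft_force: [-0.1, -0.5, 1.2]
grip_width: 0.005
grip_force: 0.0
```

```bash
python3 go.py -41 -3 52 -90 -3 52; python3 - <<'E'
from bench import ctrl
import cv2
d=ctrl.get_image("wrist")["pixels"][:,:,::-1]; e=ctrl.get_image("scene")["pixels"][140:250,130:300,::-1]
e=cv2.resize(e,(400,300),interpolation=2); cv2.imwrite("pics/w2.png",cv2.hconcat([cv2.resize(d,(400,300)),e]))
E
```

```text
stand TCP [-42.5  -3.6  51.6] F [-0.1 -0.5  1.2] t 4.2 grip 0.0
[-41.0, -3.0, 52.0] [ 0.005 -0.002 -0.001] [ 0.  0. -0.]
[-90.0, -3.0, 52.0] [-0.158 -0.002 -0.001] [ 0.  0. -0.]
```

View pics/w2.png

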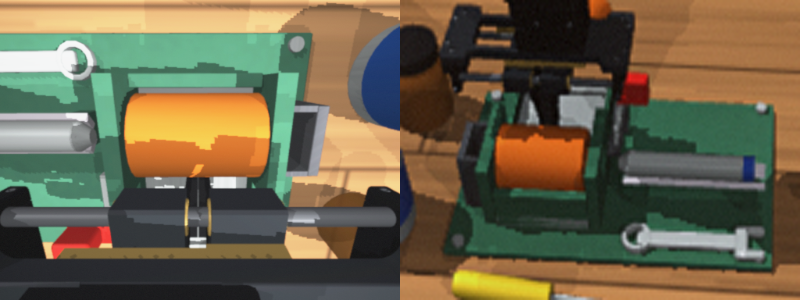

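Emit:
jog_arm --moves '[0.01,0,0,0,0,0,-1,0.01,0,0,0,0,0,-1,0.01,0,0,0,0,0,-1,0,0,0,0,0,0,-1,-0.05,0,0,0,0,0,-1,-0.15,0,0,0,0,0,-1,-0.2,0,-0.1,0,0,0,-1,-0.2,0,-0.25,0,0,0,-1]'

```text
time: 5.3
position: [0.5011, -0.1478, 0.1258]
tool_rot: [-3.141, -0.002, 0.006]
ft_force: [1.1, 0.0, -0.3]
grip_width: 0.004
grip_force: 0.0
```

```bash
python3 go.py -100 240 130 0 265 130 0 260 49; python3 - <<'E'
from bench import ctrl
import cv2,numpy as np
for n in("scene","top"): np.save(f"pics/{n}.npy",ctrl.get_image(n),allow_pickle=True)
from h import *
p=np.load("p.npy")
# roller orange mask vs prediction of cylinder outline
for n in("top","scene"):
    im=cam(n)[0]["pixels"]; hsv=cv2.cvtColor(im,cv2.COLOR_RGB2HSV)
    m=cv2.inRange(hsv,(5,150,90),(18,255,255)); k,l,st,ce=cv2.connectedComponentsWithStats(m)
    for i in range(1,k):
        if st[i,4]>100: print(n,st[i].tolist(),ce[i].round(1))
    a=np.linspace(0,2*np.pi,60)
    for x,y,z in((0,0,50),(-12,0,52),(0,-3,50),(5,-3,50.4)):
        P=np.array([[x+32*np.cos(t),y+j,z+32*np.sin(t)] for t in a for j in(-46,46)]); q=proj(n,W(p,P)); print((x,y,z),q.min(0).round(1),q.max(0).round(1))
e=cam("scene")[0]["pixels"][160:240,150:300,::-1]; f=cam("top")[0]["pixels"][160:250,245:377,::-1]
cv2.imwrite("pics/w3.png",cv2.hconcat([cv2.resize(e,(400,300),interpolation=2),cv2.resize(f,(400,300),interpolation=2)]))
E
```

```text
stand TCP [-105.7   -3.6  125.8] F [ 1.1  0.  -0.3] t 5.3 grip 0.0
[-100.0, 240.0, 130.0] [ 0.018 -0.812 -0.014] [-0.001  0.004 -0.001]
[0.0, 265.0, 130.0] [ 0.351 -0.896 -0.015] [-0.001  0.004 -0.001]
[0.0, 260.0, 49.0] [ 0.352 -0.879  0.255] [-0.001  0.004 -0.001]
top [40, 0, 299, 93, 23427] [187.1  43.1]
top [320, 181, 30, 22, 523] [332.8 190.2]
top [325, 262, 22, 28, 370] [336.5 275.7]
(0, 0, 50) [317.6 179.5] [353.1 202.7]
(-12, 0, 52) [317.8 183.5] [353.5 206.7]
(0, -3, 50) [318.6 179.5] [354.2 202.7]
(5, -3, 50.4) [318.5 177.8] [354.1 200.9]
scene [303, 12, 22, 6, 120] [313.2  14.6]
scene [351, 20, 54, 15, 415] [373.9  28.9]
scene [16, 52, 354, 137, 13178] [193.1 118.4]
scene [280, 60, 232, 210, 18331] [435.9 159.1]
scene [58, 128, 56, 34, 406] [ 84.  144.2]
scene [107, 155, 34, 18, 117] [123.6 166. ]
scene [32, 160, 43, 11, 138] [ 52.7 166.4]
scene [26, 172, 50, 10, 213] [ 49.5 176.1]
scene [85, 175, 47, 31, 126] [104.  185.9]
scene [1, 184, 80, 54, 1915] [ 40.1 210.4]
scene [170, 185, 39, 25, 845] [188.6 196.7]
scene [309, 184, 84, 12, 287] [350.5 190.5]
scene [157, 234, 70, 17, 222] [196.  240.4]
scene [198, 252, 39, 10, 107] [217.1 255.5]
scene [294, 258, 32, 21, 178] [307.6 267.2]
scene [326, 260, 117, 24, 263] [384.9 266.5]
scene [0, 265, 194, 18, 284] [ 96.5 271.1]
scene [195, 285, 140, 57, 1023] [285.7 312.4]
scene [0, 319, 49, 11, 222] [ 19.7 323.3]
scene [213, 337, 52, 6, 103] [239.1 340.2]
(0, 0, 50) [170.1 184.3] [211.6 211.2]
(-12, 0, 52) [171.  180.5] [212.2 207.2]
(0, -3, 50) [168.9 184.2] [210.4 211.2]
(5, -3, 50.4) [168.4 185.5] [210.1 212.6]
```

View pics/w3.png

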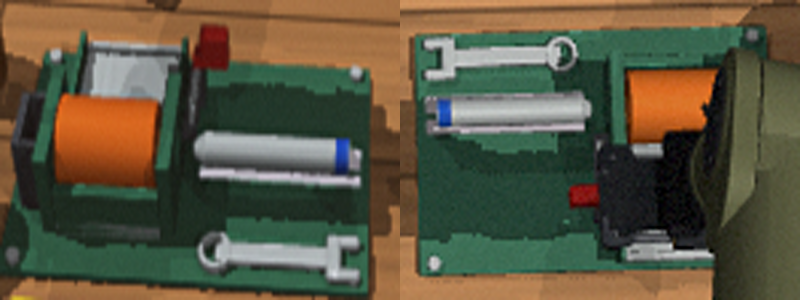

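The roller is seated: in the scene mask its top is at row 185, against 184.3 predicted for the seat. Now I'll go behind the axle's rear end.

Emit:
jog_arm --moves '[0.05,-0.12,-0.03,0,0,0,-1,0.1,-0.26,-0.03,0,0,0,-1,0.15,-0.42,-0.03,0,0,0,-1,0.2,-0.58,-0.03,0,0,0,-1,0.27,-0.74,-0.03,0,0,0,-1,0.35,-0.88,-0.03,0,0,0,-1,0.35,-0.9,-0.02,0,0,0,-1,0.35,-0.9,0.08,0,0,0,-1]'

```text
time: 6.4
position: [0.6097, 0.1235, 0.1035]
tool_rot: [-3.141, -0.006, -0.006]
ft_force: [0.0, -0.3, -1.2]
grip_width: 0.005
grip_force: 0.0
```

```bash
python3 go.py 0 262 49
```

```text
stand TCP [  3.6 267.4 103.5] F [ 0.  -0.3 -1.2] t 6.4 grip 0.01
[0.0, 262.0, 49.0] [-0.013  0.018  0.182] [-0.    -0.004  0.001]
```

Emit:
jog_arm --moves '[-0.005,0,0.06,0,0,0,-1,-0.005,0,0.12,0,0,0,-1,-0.005,0,0.15,0,0,0,-1,-0.005,0,0.15,0,0,0,-1,-0.005,0,0.15,0,0,0,-1,-0.005,0,0.15,0,0,0,-1,-0.005,0,0.15,0,0,0,-1,-0.005,0,0.15,0,0,0,-1]'

```text
time: 7.4
position: [0.6073, 0.1225, 0.0578]
tool_rot: [3.141, 0.003, 0.001]
ft_force: [0.3, 0.1, -0.1]
grip_width: 0.003
grip_force: 0.0
```

```bash
python3 go.py 0 262 49 0 80 49; python3 - <<'E'
from bench import ctrl
import cv2
e=ctrl.get_image("scene")["pixels"][130:240,170:320,::-1];d=ctrl.get_image("wrist")["pixels"][:,:,::-1]
cv2.imwrite("pics/w4.png",cv2.hconcat([cv2.resize(e,(410,300),interpolation=2),cv2.resize(d,(390,300))]))
E
```

```text
stand TCP [  1.2 266.4  57.8] F [ 0.3  0.1 -0.1] t 7.4 grip 0.0
[0.0, 262.0, 49.0] [-0.004  0.015  0.029] [ 0. -0. -0.]
[0.0, 80.0, 49.0] [-0.004  0.621  0.029] [ 0. -0. -0.]
```

View pics/w4.png

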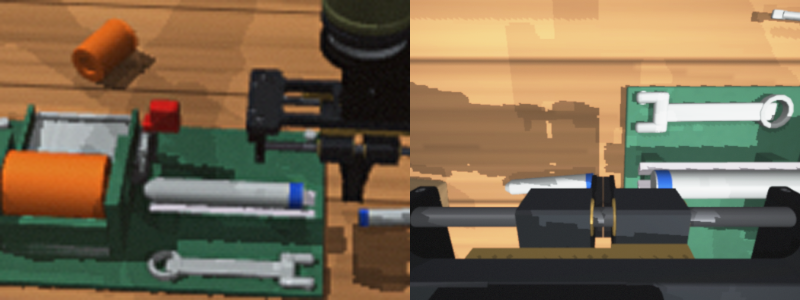

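Emit:
jog_arm --moves '[-0.003,0.01,0.028,0,0,0,-1,-0.003,0.05,0.028,0,0,0,-1,-0.003,0.1,0.028,0,0,0,-1,-0.003,0.15,0.028,0,0,0,-1,-0.003,0.2,0.028,0,0,0,-1,-0.003,0.25,0.028,0,0,0,-1,-0.003,0.3,0.028,0,0,0,-1,-0.003,0.35,0.028,0,0,0,-1]'

```text
time: 8.5
position: [0.6067, 0.017, 0.0494]
tool_rot: [-3.141, -0.004, -0.001]
ft_force: [-0.1, 3.2, 1.1]
grip_width: 0.004
grip_force: 1.6
```

```bash
python3 go.py 0 80 49
```

```text
stand TCP [  0.3 160.9  49.4] F [-0.1  3.2  1.1] t 8.5 grip 0.0
[0.0, 80.0, 49.0] [-0.001  0.27   0.001] [-0.001 -0.    -0.   ]
```

Emit:
jog_arm --moves '[0,0.03,0,0,0,0,-1,0,0.06,0,0,0,0,-1,0,0.09,0,0,0,0,-1,0,0.12,0,0,0,0,-1,0,0.15,0,0,0,0,-1,0,0.18,0,0,0,0,-1,0,0.2,0,0,0,0,-1,0,0.22,0,0,0,0,-1]'

```text
time: 9.5
position: [0.6067, -0.0496, 0.049]
tool_rot: [3.141, 0.003, 0.0]
ft_force: [0.8, 1.6, -0.1]
grip_width: 0.005
grip_force: 1.0
```

```bash
python3 go.py 0 80 49
```

```text
stand TCP [ 0.2 94.3 49. ] F [ 0.8  1.6 -0.1] t 9.5 grip 0.01
[0.0, 80.0, 49.0] [-0.001  0.048 -0.   ] [ 0.001 -0.    -0.001]
```

Emit:
jog_arm --moves '[0,0.01,0,0,0,0,-1,0,0.02,0,0,0,0,-1,0,0.03,0,0,0,0,-1,0,0.035,0,0,0,0,-1,0,0.04,0,0,0,0,-1,0,0.043,0,0,0,0,-1,0,0.046,0,0,0,0,-1,0,0.046,0,0,0,0,-1]'

```text
time: 10.5
position: [0.6067, -0.0625, 0.0492]
tool_rot: [3.141, 0.003, 0.0]
ft_force: [-1.1, 1.7, -0.5]
grip_width: 0.002
grip_force: 0.4
```

```bash
python3 go.py 0 80 49
```

```text
stand TCP [ 0.1 81.4 49.2] F [-1.1  1.7 -0.5] t 10.5 grip 0.0
[0.0, 80.0, 49.0] [-0.     0.005  0.001] [ 0. -0. -0.]
```

Not stopped yet, so I keep on in 1 mm steps until the force rises.

Emit:
jog_arm --moves '[0,0.003,0,0,0,0,-1,0,0.006,0,0,0,0,-1,0,0.009,0,0,0,0,-1,0,0.012,0,0,0,0,-1,0,0.015,0,0,0,0,-1,0,0.015,0,0,0,0,-1,0,0.015,0,0,0,0,-1,0,0.015,0,0,0,0,-1]'

```text
time: 11.5
position: [0.6067, -0.067, 0.0492]
tool_rot: [3.141, 0.003, 0.0]
ft_force: [1.1, 0.5, -0.5]
grip_width: 0.006
grip_force: 0.5
```

```bash
python3 go.py 0 80 49
```

```text
stand TCP [ 0.1 76.9 49.2] F [ 1.1  0.5 -0.5] t 11.5 grip 0.01
[0.0, 80.0, 49.0] [-0.    -0.01   0.001] [ 0.    -0.    -0.001]
```

Emit:
jog_arm --moves '[0,0.003,0,0,0,0,-1,0,0.006,0,0,0,0,-1,0,0.009,0,0,0,0,-1,0,0.012,0,0,0,0,-1,0,0.015,0,0,0,0,-1,0,0.015,0,0,0,0,-1,0,0.015,0,0,0,0,-1,0,0.015,0,0,0,0,-1]'

```text
time: 12.5
position: [0.6068, -0.0715, 0.0492]
tool_rot: [3.141, 0.003, 0.0]
ft_force: [-1.3, 1.4, 0.7]
grip_width: 0.007
grip_force: 0.7
```

```bash
python3 go.py 0 80 49; python3 - <<'E'
from bench import ctrl
import cv2
e=ctrl.get_image("scene")["pixels"][150:240,150:280,::-1];d=ctrl.get_image("wrist")["pixels"][:,:,::-1]
cv2.imwrite("pics/w5.png",cv2.hconcat([cv2.resize(e,(410,300),interpolation=2),cv2.resize(d,(390,300))]))
E
```

```text
stand TCP [ 0.1 72.4 49.2] F [-1.3  1.4  0.7] t 12.5 grip 0.01
[0.0, 80.0, 49.0] [-0.001 -0.025  0.001] [ 0.    -0.    -0.001]
```

View pics/w5.png

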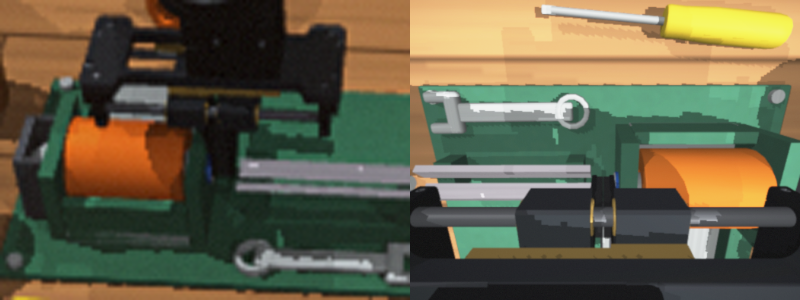

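The axle is nearly home: its nose shows beyond the far plate at (40,150) and the blue band is at (210,165). I keep pushing in small steps.

Emit:
jog_arm --moves '[0,0.003,0,0,0,0,-1,0,0.006,0,0,0,0,-1,0,0.009,0,0,0,0,-1,0,0.01,0,0,0,0,-1,0,0.01,0,0,0,0,-1,0,0.01,0,0,0,0,-1,0,0.01,0,0,0,0,-1,0,0.01,0,0,0,0,-1]'

```text
time: 13.6
position: [0.6067, -0.0717, 0.0492]
tool_rot: [-3.139, -0.006, 0.0]
ft_force: [0.1, 6.7, 1.7]
grip_width: 0.008
grip_force: 3.2
```

```bash
python3 go.py 0 80 49
```

```text
stand TCP [ 0.1 72.2 49.2] F [0.1 6.7 1.7] t 13.6 grip 0.01
[0.0, 80.0, 49.0] [-0.    -0.026  0.001] [-0.003  0.     0.001]
```

Emit:
jog_arm --moves '[0,0.005,0,0,0,0,-1,0,0.01,0,0,0,0,-1,0,0.01,0,0,0,0,-1,0,0.01,0,0,0,0,-1,0,0,0,0,0,0,-1,0,-0.03,0,0,0,0,-1,0,-0.06,0,0,0,0,-1,0,-0.06,-0.05,0,0,0,-1]'

```text
time: 14.6
position: [0.6055, -0.0558, 0.0635]
tool_rot: [-3.142, -0.005, 0.004]
ft_force: [0.5, -0.8, -0.5]
grip_width: 0.002
grip_force: 0.0
```

```bash
python3 go.py -125 91 130 -125 91 66 -98 91 66 -42 91 66
```

```text
stand TCP [-1.1 88.1 63.5] F [ 0.5 -0.8 -0.5] t 14.6 grip 0.0
[-125.0, 91.0, 130.0] [-0.414 -0.01  -0.22 ] [-0.     0.003  0.001]
[-125.0, 91.0, 66.0] [-0.413 -0.01  -0.007] [-0.     0.003  0.001]
[-98.0, 91.0, 66.0] [-0.323 -0.01  -0.007] [-0.     0.003  0.001]
[-42.0, 91.0, 66.0] [-0.137 -0.01  -0.008] [-0.     0.003  0.001]
```

Emit:
jog_arm --moves '[0,0,-0.12,0,0,0,-1,0,0,-0.24,0,0,0,-1,-0.1,0,-0.24,0,0,0,-1,-0.22,0,-0.24,0,0,0,-1,-0.33,0,-0.24,0,0,0,-1,-0.42,0,-0.24,0,0,0,-1,-0.42,0,-0.24,0,0,0,-1,-0.42,0,-0.24,0,0,0,-1]'

```text
time: 15.6
position: [0.482, -0.057, 0.1372]
tool_rot: [3.141, 0.003, 0.004]
ft_force: [0.5, -0.0, 0.4]
grip_width: 0.006
grip_force: 0.0
```

```bash
python3 go.py -125 91 66; python3 - <<'E'
from bench import ctrl
import cv2
e=ctrl.get_image("scene")["pixels"][160:230,150:243,::-1];d=ctrl.get_image("wrist")["pixels"][:,:,::-1]
cv2.imwrite("pics/w6.png",cv2.hconcat([cv2.resize(e,(400,300),interpolation=2),cv2.resize(d,(390,300))]))
E
```

```text
stand TCP [-124.6   87.2  137.2] F [ 0.5 -0.   0.4] t 15.6 grip 0.01
[-125.0, 91.0, 66.0] [-0.002 -0.013  0.237] [ 0.001 -0.002 -0.001]
```

View pics/w6.png

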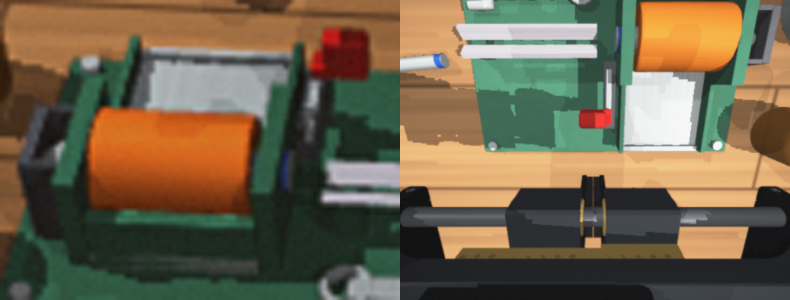

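The axle is home, with its blue band just proud of the near plate at (287,170). Next I push the keeper.

Emit:
jog_arm --moves '[0,-0.01,0.12,0,0,0,-1,0,-0.01,0.235,0,0,0,-1,0,-0.01,0.235,0,0,0,-1,0.03,-0.01,0.235,0,0,0,-1,0.06,-0.01,0.235,0,0,0,-1,0.09,-0.01,0.235,0,0,0,-1,0.12,-0.01,0.235,0,0,0,-1,0.15,-0.01,0.235,0,0,0,-1]'

```text
time: 16.7
position: [0.5257, -0.0536, 0.0656]
tool_rot: [3.141, 0.003, -0.002]
ft_force: [-3.2, 0.4, 2.2]
grip_width: 0.003
grip_force: 1.5
```

```bash
python3 go.py -44.5 91 66
```

```text
stand TCP [-80.8  90.5  65.6] F [-3.2  0.4  2.2] t 16.7 grip 0.0
[-44.5, 91.0, 66.0] [ 0.121 -0.002 -0.001] [ 0.     0.001 -0.001]
```

Emit:
jog_arm --moves '[0.02,0,0,0,0,0,-1,0.04,0,0,0,0,0,-1,0.06,0,0,0,0,0,-1,0.075,0,0,0,0,0,-1,0.09,0,0,0,0,0,-1,0.1,0,0,0,0,0,-1,0.11,0,0,0,0,0,-1,0.11,0,0,0,0,0,-1]'

```text
time: 17.7
position: [0.5592, -0.0534, 0.0656]
tool_rot: [-3.142, -0.004, -0.001]
ft_force: [-0.3, -0.5, 0.0]
grip_width: 0.008
grip_force: 0.4
```

```bash
python3 go.py -44.5 91 66
```

```text
stand TCP [-47.4  90.6  65.6] F [-0.3 -0.5  0. ] t 17.7 grip 0.01
[-44.5, 91.0, 66.0] [ 0.01  -0.001 -0.001] [-0.    -0.001 -0.   ]
```

Emit:
jog_arm --moves '[0.005,0,0,0,0,0,-1,0.01,0,0,0,0,0,-1,0.015,0,0,0,0,0,-1,0.02,0,0,0,0,0,-1,0.025,0,0,0,0,0,-1,0.025,0,0,0,0,0,-1,0.025,0,0,0,0,0,-1,0.025,0,0,0,0,0,-1]'

```text
time: 18.7
position: [0.5607, -0.0534, 0.0654]
tool_rot: [3.14, 0.003, -0.019]
ft_force: [-16.6, 0.8, 14.0]
grip_width: 0.004
grip_force: 8.8
```

```bash
python3 go.py -44.5 91 66
```

```text
stand TCP [-45.8  90.6  65.4] F [-16.6   0.8  14. ] t 18.7 grip 0.0
[-44.5, 91.0, 66.0] [ 0.004 -0.001 -0.002] [ 0.001  0.011 -0.001]
```

Hard stop at stand x -45.8, where about -44.5 was expected, so the keeper is closed. I retract and verify numerically.

Emit:
jog_arm --moves '[-0.01,0,0,0,0,0,-1,-0.05,0,0,0,0,0,-1,-0.12,0,0,0,0,0,-1,-0.2,0,-0.05,0,0,0,-1,-0.25,0,-0.2,0,0,0,-1,-0.3,0,-0.35,0,0,0,-1,-0.3,0,-0.4,0,0,0,-1,-0.3,0,-0.4,0,0,0,-1]'

```text
time: 19.7
position: [0.4773, -0.0538, 0.1865]
tool_rot: [3.14, 0.003, 0.005]
ft_force: [-0.3, 0.5, -0.4]
grip_width: 0.007
grip_force: 0.0
```

```bash
python3 - <<'E'
from bench import ctrl
import numpy as np
np.save("pics/scene.npy",ctrl.get_image("scene"),allow_pickle=True)
from h import *
p=np.load("p.npy"); im=cam("scene")[0]["pixels"]; hsv=cv2.cvtColor(im,cv2.COLOR_RGB2HSV)
def blobs(name,m,mn):
    k,l,st,ce=cv2.connectedComponentsWithStats(m)
    for i in range(1,k):
        if st[i,4]>mn and 140<ce[i][0]<300 and 150<ce[i][1]<245: print(name,st[i].tolist(),ce[i].round(1))
blobs("red",cv2.inRange(hsv,(0,180,60),(4,255,255))|cv2.inRange(hsv,(176,180,60),(180,255,255)),30)
blobs("orange",cv2.inRange(hsv,(5,150,90),(18,255,255)),400)
blobs("blue",cv2.inRange(hsv,(105,120,40),(130,255,255)),4)
for j in(45,50,55):
    P=np.array([[-90+j+a,90+b,z] for a in(0,16) for b in(-14,14) for z in(57,87)]);q=proj("scene",W(p,P));print("knob",j,q.min(0).round(1),q.max(0).round(1))
for y in(65,68):
    a=np.linspace(0,6.3,40);P=np.array([[12*np.cos(t),y-j,49+12*np.sin(t)] for t in a for j in(0,3)]);q=proj("scene",W(p,P));print("rear",y,q.min(0).round(1),q.max(0).round(1))
s=ctrl.get_state();print(s["time"],s["position"])
E
```

```text
red [220, 180, 14, 12, 143] [226.8 186. ]
orange [170, 185, 39, 25, 836] [188.6 196.7]
blue [215, 195, 2, 9, 13] [215.7 199.2]
knob 45 [221.9 176.1] [234.2 189.4]
knob 50 [221.7 177.4] [234.  190.8]
knob 55 [221.4 178.8] [233.8 192.2]
rear 65 [215.2 194.3] [217.8 203.9]
rear 68 [216.4 194.4] [219.  203.9]
19.75 [ 0.47639212 -0.05369088  0.18509747]
```

```bash
python3 -c "
from bench import ctrl
print(ctrl.close_job())"
```

```text
the job is handed in; nothing more can be done
None
```

The stand is back together and handed in at about 20 s: the roller is in its seat, the axle is home against the end stop, the keeper is closed behind it, and the arm touched none of the other things.

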